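Stand the fallen sample bottles up again

ROBOT

A 6-joint arm with a two-finger parallel gripper is mounted at the origin on the work surface. World frame = base frame: x ahead of the robot, y to its left, z up, the work surface at z = 0. Lengths are in m, angles in rad, forces in N, time in s.
With the tool pointing down it reaches from about 0.3 to 0.75 m from the base axis. Payload 8.5 kg.
Tool frame: the origin (TCP) lies at the very end of the fingers, on their centre line; the grasp point (between the pads) lies 19 mm behind it; z points along the fingers, y is the line along which they close (so a half turn about z gives the same grasp; the last joint's range is limited). The gripper opens to 88 mm and grips with 3 to 60 N. Pads are 18 mm wide; open, the fingers measure 123 mm over their backs; the gripper's body (75 mm by 187 mm) begins 45 mm behind the grasp point.
Start: joints at [-0.215, 0.381, 1.297, -0, 1.464, -0.215], TCP at [0.55, 0, 0.239] pointing down, gripper open.
Joint ranges: [-3.11, 3.11], [-0.89, 2.33], [0.22, 2.48], [-1.42, 4.56], [0.17, 2.85], [-2.88, 2.88]. Speed limits (rad/s): [2.39, 2.39, 3.14, 3.14, 3.14, 3.14].

INTERFACE

Orientations are given as a rotation vector (axis times angle).
In Python, from plant import arm, read_camera, spotter gives the robot as it stands. Calls block until the motion is done:
- arm.goto(position, orientation): joint-space move of the TCP to a pose.
- arm.move_straight(position, attitude=None, rate=0.15, threshold=None): straight line of the TCP; attitude=None keeps the orientation; rate is the mean speed in m/s. With threshold (N) it stops when the force on the tool has changed by that much, and returns True; else False.
- arm.move_j(angles): joint-space move.
- arm.grip(opening, f_grip=None): finger opening in m; f_grip is the grip in N (None keeps the last); returns when the fingers have stopped.
- arm.sleep(seconds).
- arm.solve_ik(position, orientation): joint angles nearest the present ones, or None.
- arm.state(): the state.
- read_camera(name): name is "scene" or "side" or "wrist"; returns a dict with "frame" (400x640x3 uint8, red, green, blue), "fx", "fy", "cx", "cy" (pixels), "world_to_cam" (4x4, takes a point from world to camera coordinates). Camera axes: x right, y up, looking along -z (the intrinsics and any distortion apply to the point x, -y, -z); pixel columns grow to the right and rows downward; lengths in m; the calibration is good to about 2 mm. A picture is of the moment at which its call begins. There is no depth.
A pose or a line that the arm cannot do raises arm.IKError and nothing moves.
- arm.hand_in(): hands the job in; it is judged then, once.
Trained networks look in a picture, given as the dict that the camera call returned (one of the last four; its "shot" number tells which), for a name from the list of things; names that differ only in an ending like _2 or _b are one class to them, and where a whole thing is asked for, a point or a joint stands for the part that bears it (a point fixed in the world has none). Each returns a list of dicts, best first, with "confidence" (0 to 1); they miss things now and then, are a little off and sometimes report something else, mostly with a low value. They report only what shows in the picture. A call takes as long as a camera call. They do not tell look-alikes from the thing itself.
- spotter.trace(picture, query): "region" (400x640 bool, what is visible of it) and "box" ([centre column, centre row, width, height] in pixels, round what is visible of it).
The state is a dict: "t": time; "joint_pos": joint angles; "qvel": joint speeds; "joint_efforts": joint torques, N m; "ee_pos": TCP position; "tool_rot": TCP orientation; "wrist_force": force on the tool from outside, world axes, zero at the start; "wrist_torque": the same for the moment, N m; "finger_gap": finger opening in m; "gripper_force": force on a finger pad.
Only numpy, scipy, OpenCV 4.12 (cv2) and the standard library are available. Lean on these libraries where they do the work, as an engineer would, in place of code of your own. Each camera call takes 0.05 s, during which the arm holds its last target. There are 200 camera calls.

TASK

Two of the square bottles in the row on the long white tray have fallen over and lie crosswise. Stand both upright on their feet on the tray, each in the gap where it lies and in line with the row along the middle of the tray, and let go of them; do not shift or knock over the bottle and the jar that still stand.

Things in the scene. Friction and masses are not known exactly. Their poses are not given: they have to be found in the camera images.
- tray: long white enamel tray with a dark blue rim, fixed to the bench, 470 mm long (its x, pointing away from the robot), 170 mm wide (its y, to the left), 18 mm high; walls and floor 4 mm thick. Origin under its centre, so the floor's top is 4 mm above it. The row stands along its x axis (y = 0), in four places about 100 mm apart; a loose spare cap lies beyond the row in the far right corner.
- fallen_a_center (a point): centre (half-way up) of a fallen square amber bottle lying flat across the tray, cap to the tray's left (seen from the robot). Body 44 x 44 x 85 mm, flat sides; white cap 32 mm in diameter; 115 mm tall in all, 0.13-0.25 kg. Own z axis: foot to cap; foot 57.5 mm below this point, square body ends 27.5 mm above it. Centre above the tray's floor: 22 mm lying, 57.5 mm standing.
- fallen_b_center (a point): centre (half-way up) of a fallen square amber bottle lying flat across the tray, cap to the tray's right (seen from the robot). Body 44 x 44 x 85 mm, flat sides; white cap 32 mm in diameter; 115 mm tall in all, 0.13-0.25 kg. Own z axis: foot to cap; foot 57.5 mm below this point, square body ends 27.5 mm above it. Centre above the tray's floor: 22 mm lying, 57.5 mm standing.
- upright_bottle_center (a point): centre (half-way up) of an identical bottle that stands in the row's place nearest the robot; 44 x 44 x 115 mm. To be left alone.
- upright_jar_center (a point): a round amber jar with a white lid, 51 mm in diameter and 98 mm tall, that stands in one of the row's other three places; the point lies on its axis, 47.5 mm above its foot. To be left alone.
There are look-alikes about, which are no part of the job. What is shaped like the part that bears fallen_a_center but blue, purple or yellow is not meant.

How it is judged:
At the end, for the whole second after the job is handed in: both fallen bottles stand on their feet on the tray's floor, within 0.1 rad of upright, their centres within 30 mm of the tray's middle line and within about 40 mm (horizontally) of where they lay, at rest (angle between each of fallen_a_center, fallen_b_center's own z axis and vertical below 0.1 rad and y of fallen_a_center in the frame of tray between -0.03 and 0.03 m and z of fallen_a_center in the frame of tray between 0.055 and 0.068 m and distance of each of fallen_a_center, fallen_b_center from where it was at the start of the episode below 0.055 m and linear speed of each of fallen_a, fallen_b below 0.02 m/s and angular speed of each of fallen_a, fallen_b below 0.2 rad/s and y of fallen_b_center in the frame of tray between -0.03 and 0.03 m and z of fallen_b_center in the frame of tray between 0.055 and 0.068 m); the robot touches nothing.
It fails at once if the standing square bottle is shifted more than 25 mm or tipped more than 0.3 rad (distance of upright_bottle_center from where it was at the start of the episode above 0.025 m or angle between upright_bottle_center's own z axis and vertical above 0.3 rad).
It fails at once if the standing round jar is shifted more than 25 mm or tipped more than 0.3 rad (distance of upright_jar_center from where it was at the start of the episode above 0.025 m or angle between upright_jar_center's own z axis and vertical above 0.3 rad).
It also fails if it takes over 61 s, if anything falls off the work surface, if the arm or the gripper's body presses on something with over 40 N, if the wrist force passes 120 N, or if a joint passes its speed limit or range.

## Working session

There is one attempt and no reset: what is moved stays moved. The work goes in short steps, each a Python script; the robot and the scene stay as the last script left them, time stands still between calls to the robot, and variables do not carry over. Pictures are saved under pics/ and viewed, at most 10 in all, crops included, and the job is handed in when it is done.

```bash
ls; mkdir -p pics; cat > h.py <<'E'
import numpy as np, cv2
from plant import arm, read_camera, spotter
def ray(p,u,v):
    T=np.array(p["world_to_cam"]);R=T[:3,:3];c=-R.T@T[:3,3]
    d=R.T@np.array([(u-p["cx"])/p["fx"],-(v-p["cy"])/p["fy"],-1]);return c,d
def at(p,u,v,z):
    c,d=ray(p,u,v);return c+d*(z-c[2])/d[2]
def proj(p,X):
    T=np.array(p["world_to_cam"]);X=T[:3,:3]@np.array(X)+T[:3,3]
    return p["cx"]+p["fx"]*X[0]/-X[2], p["cy"]-p["fy"]*X[1]/-X[2]
def save(p,n): cv2.imwrite("pics/"+n,p["frame"][:,:,::-1])
E
python3 - <<'E'
from h import *
ims=[]
for n in ["scene","side","wrist"]:
    p=read_camera(n); ims.append(p["frame"])
    print(n,[k for k in p if k!="frame"],p["fx"],p["cx"],p["cy"],np.round(at(p,320,200,0.0),3),np.round(ray(p,0,0)[0],3))
    for q in ["fallen_a_center","upright_bottle_center","upright_jar_center","tray"]:
        for r in spotter.trace(p,q): 
            b=r["box"];print(q,round(r["confidence"],2),np.round(b),np.round(at(p,b[0],b[1],0.026),3))
cv2.imwrite("pics/a.png",cv2.resize(np.vstack(ims[:2]),(640,800))[:, :,::-1][:400]);cv2.imwrite("pics/b.png",ims[1][:,:,::-1]);cv2.imwrite("pics/c.png",ims[2][:,:,::-1])
E
```

```text
pics
scene ['fx', 'fy', 'cx', 'cy', 'world_to_cam', 'shot'] 370.080047543644 317.1747397775281 198.1070259630944 [ 0.418 -0.064  0.   ] [1.052 0.243 0.461]
fallen_a_center 0.87 [444. 198.  27.  45.] [0.311 0.187 0.026]
fallen_a_center 0.82 [284. 155.  38.  25.] [ 0.307 -0.229  0.026]
fallen_a_center 0.73 [422. 257.  67.  39.] [0.527 0.191 0.026]
fallen_a_center 0.71 [313. 225.  62.  37.] [ 0.539 -0.019  0.026]
fallen_a_center 0.66 [388. 328.  87.  59.] [0.7   0.186 0.026]
upright_bottle_center 0.78 [359. 168.  20.  52.] [ 0.277 -0.028  0.026]
upright_jar_center 0.83 [338. 189.  29.  48.] [ 0.394 -0.033  0.026]
upright_jar_center 0.72 [313. 223.  60.  33.] [ 0.534 -0.022  0.026]
tray 0.71 [309. 239. 191. 157.] [ 0.581 -0.006  0.026]
side ['fx', 'fy', 'cx', 'cy', 'world_to_cam', 'shot'] 483.6134685457734 317.4399729710771 188.40186364310722 [0.499 0.003 0.   ] [ 0.075 -0.867  0.724]
fallen_a_center 0.88 [223. 181.  47.  28.] [0.299 0.157 0.026]
fallen_a_center 0.78 [301. 158.  34.  29.] [0.523 0.169 0.026]
fallen_a_center 0.77 [285. 286.  59.  32.] [ 0.299 -0.247  0.026]
fallen_a_cente
[... 208 characters left out ...]
  96.] [ 0.471 -0.065  0.026]
wrist ['fx', 'fy', 'cx', 'cy', 'world_to_cam', 'shot'] 296.9450808127362 317.39342524933403 203.23758973365668 [ 0.553 -0.039  0.   ] [0.548 0.079 0.384]
fallen_a_center 0.88 [300.  32.  55.  65.] [0.53  0.157 0.026]
fallen_a_center 0.83 [310. 192.  40.  97.] [ 0.54  -0.02   0.026]
fallen_a_center 0.73 [459.  32.  86.  62.] [0.7   0.157 0.026]
fallen_a_center 0.69 [ 85.  22. 138.  43.] [0.303 0.167 0.026]
fallen_a_center 0.47 [188. 350.   9.  16.] [ 0.355 -0.266  0.026]
upright_bottle_center 0.97 [128. 198.  96.  56.] [ 0.311 -0.028  0.026]
upright_jar_center 0.97 [217. 199.  70.  62.] [ 0.423 -0.03   0.026]
tray 0.91 [266. 184. 397. 153.] [ 0.486 -0.01   0.026]
```

View pics/a.png

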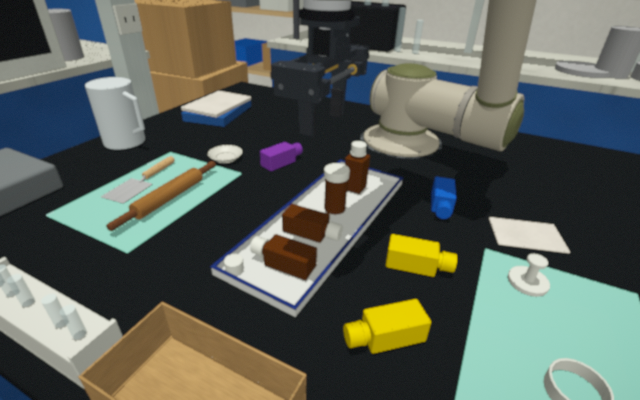

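View pics/c.png

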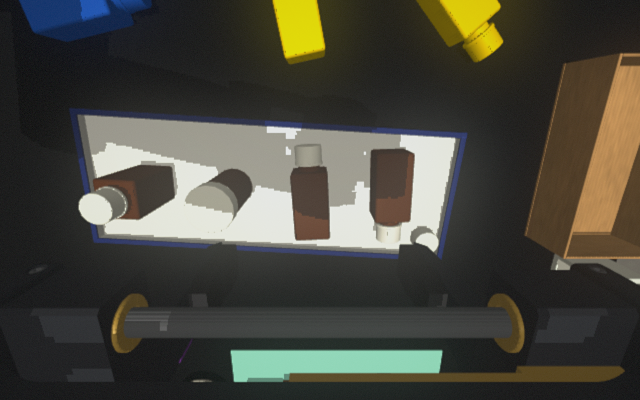

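Scene view: candidates are amber (305,222), amber (290,256), purple (281,155), blue (444,198), and yellow (422,257) and (388,328). The two amber ones in the tray fit. In the wrist view they are A at (310,192) with its cap up, i.e. left, and B at (391,195) with its cap down, i.e. right. The jar is at (217,199) and the standing bottle at (128,198). Next I fit models to the masks.

```bash
cat > fit.py <<'E'
from h import *
from scipy.optimize import minimize
def pts_bottle(x,y,yaw,zf=0.004):  # lying, cap along yaw direction
    a=np.array([np.cos(yaw),np.sin(yaw),0]);w=np.array([-a[1],a[0],0]);c=np.array([x,y,zf+.022]);k=np.array([0,0,1.])
    box=[c+a*s+w*i*.022+k*j*.022 for s in(-.0575,.0275) for i in(-1,1) for j in(-1,1)]
    cap=[c+a*s+.016*(w*np.cos(t)+k*np.sin(t)) for s in(.0275,.0575) for t in np.linspace(0,6.28,16)]
    return [box,cap]
def pts_tray(x,y,yaw):
    a=np.array([np.cos(yaw),np.sin(yaw),0]);w=np.array([-a[1],a[0],0])
    return [[np.array([x,y,z])+a*i*.235+w*j*.085 for i in(-1,1) for j in(-1,1) for z in(0,.018)]]
def pts_cyl(x,y,r,h): return [[np.array([x+r*np.cos(t),y+r*np.sin(t),z]) for z in (.004,.004+h) for t in np.linspace(0,6.28,24)]]
S=4
def render(p,parts):
    m=np.zeros((400*S,640*S),np.uint8)
    for P in parts:
        h=cv2.convexHull(np.array([proj(p,X) for X in P],np.float32)*S).astype(np.int32); cv2.fillConvexPoly(m,h,1)
    return m
def fit(f,x0,obs,steps):
    big=[(p,cv2.resize(m.astype(np.uint8),None,fx=S,fy=S,interpolation=0)) for p,m in obs]
    def cost(v):
        c=0
        for p,m in big:
            r=render(p,f(*v)); c+=1-(r&m).sum()/max(1,(r|m).sum())
        return c/len(big)
    sim=np.vstack([x0]+[np.array(x0)+np.eye(len(x0))[i]*steps[i] for i in range(len(x0))])
    r=minimize(cost,x0,method="Nelder-Mead",options=dict(initial_simplex=sim,xatol=2e-4,fatol=1e-4,maxiter=150))
    return r.x,r.fun
E
python3 - <<'E'
from fit import *
import pickle
P={n:read_camera(n) for n in ["wrist","side","scene"]}
amb={}
TR={n:spotter.trace(p,"fallen_a_center") for n,p in P.items()}
out={}
m=spotter.trace(P["wrist"],"tray")[0]["region"].astype(np.uint8)
h=cv2.convexHull(cv2.findNonZero(m));M=np.zeros_like(m);cv2.fillConvexPoly(M,h,1)
t,c=fit(pts_tray,[.53,-.01,0],[(P["wrist"],M)],[.02,.02,.05]);print("tray",np.round(t,4),c)
x0={"a":[.54,-.02,1.57],"b":[.64,-.02,-1.57]}
for k in x0:
  for sel in [["wrist"],["wrist","side","scene"]]:
    obs=[]
    for n in sel:
        u=proj(P[n],[x0[k][0],x0[k][1],.026])
        best=[r for r in TR[n] if np.hypot(r["box"][0]-u[0],r["box"][1]-u[1])<18]
        if best: obs.append((P[n],best[0]["region"]))
    if not obs: print(k,sel,"none");continue
    v,c=fit(pts_bottle,x0[k],obs,[.01,.01,.1]);print(k,len(obs),np.round(v,4),round(c,3))
    if len(sel)==1 or k not in out: out[k]=v
for q,r,hh in [("upright_jar_center",.0255,.098),("upright_bottle_center",.022,.115)]:
    m=spotter.trace(P["wrist"],q)[0]["region"]
    v,c=fit(lambda x,y:pts_cyl(x,y,r,hh),[.43 if r>.025 else .33,-.02],[(P["wrist"],m)],[.01,.01]);print(q,np.round(v,4),round(c,3)); out[q]=v
out["tray"]=t
pickle.dump(out,open("out.pkl","wb"))
im=cv2.resize(P["wrist"]["frame"],None,fx=2,fy=2)
for parts,col in [(pts_tray(*t),(0,0,255)),(pts_bottle(*out["a"]),(0,255,0)),(pts_bottle(*out.get("b",x0["b"])),(255,0,255))]:
    for Q in parts:
        cv2.polylines(im,[cv2.convexHull(np.array([proj(P["wrist"],X) for X in Q],np.float32)*2).astype(int)],True,col,1)
cv2.imwrite("pics/d.png",im[180:560,160:960,::-1])
E
```

```text
tray [ 0.4899 -0.0201 -0.0582] 0.029052591470101974
a 1 [ 0.5402 -0.0193  1.6273] 0.047
a 3 [ 0.5402 -0.0196  1.6265] 0.088
b ['wrist'] none
b ['wrist', 'side', 'scene'] none
upright_jar_center [ 0.4403 -0.018 ] 0.062
upright_bottle_center [ 0.3464 -0.0082] 0.199
```

View pics/d.png

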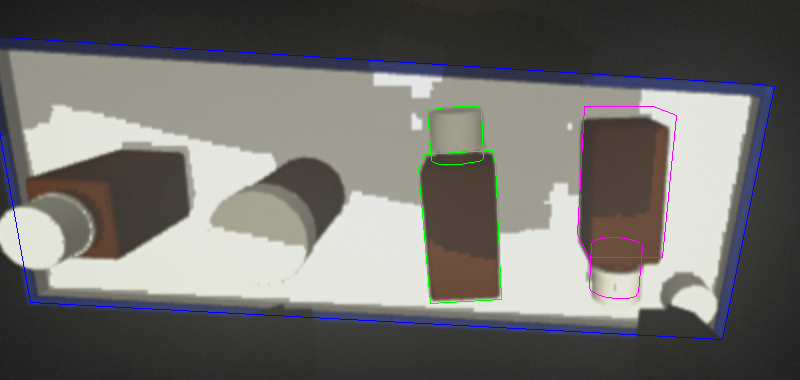

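A's overlay matches the picture: green lies on the amber bottle with its cap to the left, and the tray outline also fits. B at (391,195) was missed by the network this time, so I fit its body by brightness and check reach.

```bash
cat > plan.py <<'E'
from h import *
import pickle
from scipy.spatial.transform import Rotation as Ro
O=pickle.load(open("out.pkl","rb"));t=O["tray"]
def pose(cx,cy,zc,yaw,sg,phi,flip,s,lift_n,standing):
    """TCP pose for bottle centre (cx,cy,zc); row axis yaw; phi tool tilt; grasp s toward cap,
    lift_n: offset from bottle axis on the side that is up while lying."""
    a=np.array([np.cos(yaw),np.sin(yaw),0]);w=np.array([-a[1],a[0],0]);k=np.array([0,0,1.])
    z=sg*w*np.sin(phi)-k*np.cos(phi); y=a*flip; x=np.cross(y,z)
    g=np.array([cx,cy,zc])+((k*s-sg*w*lift_n) if standing else (sg*w*s+k*lift_n))
    return g+z*.019, Ro.from_matrix(np.c_[x,y,z]).as_rotvec()
def W(x,y): # tray->world
    c,s=np.cos(t[2]),np.sin(t[2]);return t[0]+c*x-s*y,t[1]+s*x+c*y
def T(X):
    c,s=np.cos(t[2]),np.sin(t[2]);d=np.array(X[:2])-t[:2];return np.array([c*d[0]+s*d[1],-s*d[0]+c*d[1]])
def way(k,phi,flip,s,n,dx):
    b=O[k];sg=1 if k=="a" else -1
    yaw=b[2]-sg*np.pi/2
    tx=T(b)[0]+dx;gx,gy=W(tx,0)
    q=phi+np.pi/2
    L=[pose(b[0],b[1],.026+h,yaw,sg,phi,flip,s,n,False) for h in (.12,0,.12)]
    M=[pose(gx,gy,.12+.0615,t[2],sg,phi+f*np.pi/2,flip,0,0,True) for f in (.33,.67)]
    E=[pose(gx,gy,.0615+h,t[2],sg,q,flip,s,n,True) for h in (.12,0.003,0)]
    z=E[1][0]-E[2][0]
    back=pose(gx,gy,.0615,t[2],sg,q,flip,s,n,True); zt=Ro.from_rotvec(back[1]).as_matrix()[:,2]
    E.append((back[0]-zt*.11,back[1]))
    return L+M+E
E
python3 - <<'E'
from fit import *
import pickle
O=pickle.load(open("out.pkl","rb"))
p=read_camera("wrist")
g=cv2.cvtColor(p["frame"],cv2.COLOR_RGB2GRAY)
_,lab=cv2.connectedComponents((g<105).astype(np.uint8))
m=lab==lab[190,391];print(m.sum())
v,c=fit(lambda *a:pts_bottle(*a)[:1],[.64,-.02,-1.6],[(p,m)],[.015,.015,.1]);print(np.round(v,4),c)
m=lab==lab[205,310]
print(fit(lambda *a:pts_bottle(*a)[:1],O["a"],[(p,m)],[.015,.015,.1]))
O["b"]=v;pickle.dump(O,open("out.pkl","wb"))
import plan
from plan import way,T,arm
for k in ["a","b","upright_jar_center","upright_bottle_center"]: print(k,np.round(T(O[k]),4))
for k,phis,dx in [("b",(0,-20,-30,-40),.012),("a",(-50,-55,-60),0)]:
  for ph in phis:
    for fl in (1,-1):
      js=[arm.solve_ik(*w) for w in way(k,np.radians(ph),fl,.018,.004,dx)]
      print(k,ph,fl,[None if j is None else 1 for j in js].count(None), [np.round(js[i],2).tolist() if js[i] is not None else None for i in (1,-2)])
E
```

```text
3074
[ 0.6395 -0.0272 -1.5096] 0.07740459170165281
(array([ 0.54046793, -0.01929925,  1.63257152]), np.float64(0.0668878956160549))
a [0.0501 0.0038]
b [0.1497 0.0016]
upright_jar_center [-0.0497 -0.0007]
upright_bottle_center [-0.1439  0.0036]
b 0 1 3 [[-0.25, 0.76, 1.3, -0.0, 1.08, -0.32], None]
b 0 -1 4 [[-0.25, 0.76, 1.3, -0.0, 1.08, 2.83], None]
b -20 1 0 [[-0.37, 0.8, 1.26, 0.33, 1.25, -0.56], [0.11, 0.97, 1.18, -1.19, 1.52, 0.59]]
b -20 -1 2 [[-0.37, 0.8, 1.26, 0.33, 1.25, 2.58], [0.11, 0.97, 1.18, -1.19, 1.52, -2.55]]
b -30 1 0 [[-0.42, 0.84, 1.24, 0.47, 1.35, -0.65], [0.08, 0.91, 1.19, -1.05, 1.43, 0.53]]
b -30 -1 2 [[-0.42, 0.84, 1.24, 0.47, 1.35, 2.49], [0.08, 0.91, 1.19, -1.05, 1.43, -2.62]]
b -40 1 0 [[-0.46, 0.88, 1.21, 0.59, 1.47, -0.72], [0.05, 0.86, 1.2, -0.9, 1.34, 0.44]]
b -40 -1 2 [[-0.46, 0.88, 1.21, 0.59, 1.47, 2.43], [0.05, 0.86, 1.2, -0.9, 1.34, -2.7]]
a -50 1 0 [[0.11, 0.79, 1.6, -1.03, 1.11, 0.71], [-0.53, 0.67, 1.56, 0.63, 1.33, -0.76]]
a -50 -1 1 [[0.11, 0.79, 1.6, -1.03, 1.11, -2.43], [-0.53, 0.67, 1.56, 0.63, 1.33, 2.38]]
a -55 1 0 [[0.13, 0.83, 1.6, -1.09, 1.17, 0.78], [-0.5, 0.64, 1.56, 0.57, 1.28, -0.71]]
a -55 -1 1 [[0.13, 0.83, 1.6, -1.09, 1.17, -2.37], [-0.5, 0.64, 1.56, 0.57, 1.28, 2.43]]
a -60 1 0 [[0.15, 0.86, 1.59, -1.15, 1.23, 0.83], [-0.48, 0.62, 1.57, 0.51, 1.23, -0.66]]
a -60 -1 2 [[0.15, 0.86, 1.59, -1.15, 1.23, -2.31], [-0.48, 0.62, 1.57, 0.51, 1.23, 2.48]]
```

```bash
cat > run.py <<'E'
from plan import *
def do(k,phi,dx,s=.018,n=.004):
    Wp=way(k,np.radians(phi),1,s,n,dx)
    arm.grip(.062); arm.goto(*Wp[0])
    hit=arm.move_straight(*Wp[1],rate=.12,threshold=8); print("down hit",hit,np.round(arm.state()["ee_pos"]-Wp[1][0],4))
    if hit: arm.move_straight(*Wp[0]); return
    arm.grip(.03,35); S=arm.state();print("gap",S["finger_gap"],S["gripper_force"])
    for w in Wp[2:6]: arm.move_straight(*w,rate=.15)
    print("held gap",arm.state()["finger_gap"])
    arm.move_straight(*Wp[6],rate=.1,threshold=10)
    d=np.array([0,0,.006]); print("touch",arm.move_straight(Wp[6][0]-d,Wp[6][1],rate=.012,threshold=3))
    S=arm.state();print("z err vs nominal",S["ee_pos"][2]-Wp[7][0][2],S["wrist_force"])
    arm.grip(.064); arm.move_straight(*Wp[8],rate=.12)
    P=arm.state()["ee_pos"]; arm.move_straight(np.array(P)+[0,0,.1],rate=.2); print("t",arm.state()["t"])
E
python3 - <<'E'
from run import *
do("b",-30,.010)
p=read_camera("scene");f=cv2.resize(p["frame"][120:320,160:480],None,fx=2,fy=2)
q=read_camera("side");g=cv2.resize(q["frame"][120:270,200:440],(640,400)[:2])
cv2.imwrite("pics/e.png",cv2.resize(np.hstack([f,g]),(800,250))[:,:,::-1])
E
```

```text
down hit False [ 0.0004 -0.0001  0.0008]
gap 0.04369870339214324 34.72265688003972
held gap 0.04376356932142031
touch True
z err vs nominal 0.0016022461732533022 [1.35849378 0.5781522  4.45047812]
t 10.825
```

View pics/e.png

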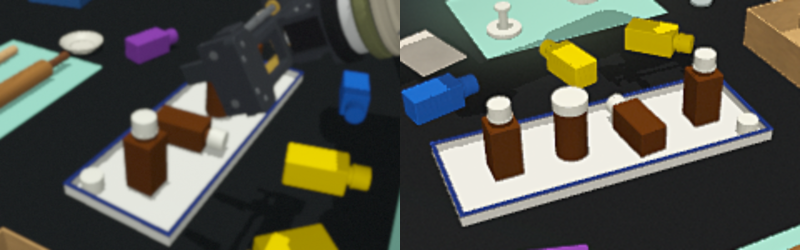

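B stands upright (side view crop at 700,90), and A still lies between the jar and B. Now A.

```bash
python3 - <<'E'
from run import *
do("a",-53,-.003,.021,.003)
p=read_camera("scene");f=cv2.resize(p["frame"][120:320,160:480],None,fx=2,fy=2)
q=read_camera("side");g=cv2.resize(q["frame"][120:270,200:440],(640,400)[:2])
cv2.imwrite("pics/f.png",cv2.resize(np.hstack([f,g]),(800,250))[:,:,::-1])
# side-view overlays: expected standing positions
for dx,k in ((.010,"b"),(-.003,"a")):
    x,y=W(T(O[k])[0]+dx,0); print(k,"expected side px foot/top",np.round(proj(q,[x,y,.004])),np.round(proj(q,[x,y,.119])))
for qn in ["fallen_a_center","upright_jar_center","upright_bottle_center"]:
    for r in spotter.trace(q,qn): print(qn,round(r["confidence"],2),np.round(r["box"]))
E
```

```text
down hit False [0.0003 0.0001 0.0006]
gap 0.04380291367335911 34.99593095853925
held gap 0.04383454644747378
touch True
z err vs nominal 0.0004023608280046137 [-0.88058626 -2.29217127  4.72606866]
t 20.2583
b expected side px foot/top [378. 189.] [381. 151.]
a expected side px foot/top [338. 200.] [339. 161.]
fallen_a_center 0.86 [356. 142.  41.  23.]
fallen_a_center 0.8 [286. 285.  59.  35.]
fallen_a_center 0.62 [303. 158.  31.  26.]
fallen_a_center 0.62 [225. 181.  50.  28.]
upright_jar_center 0.82 [300. 194.  24.  42.]
```

View pics/f.png

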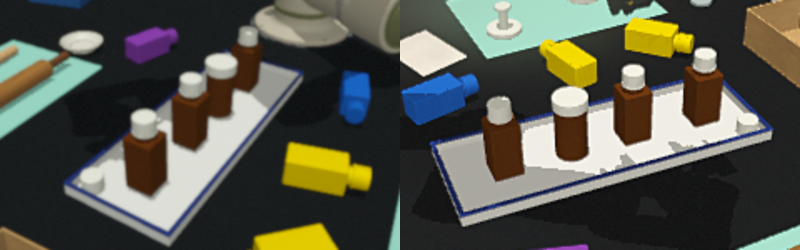

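All four stand in line at the expected pixels: A at (633,105) and B at (703,85) in the side crop. The jar and the near bottle have not moved, and the gripper is clear.

```bash
python3 -c "
from plant import arm
arm.sleep(.3); print(arm.hand_in())"
```

```text
the job is handed in; nothing more can be done
None
```

Both fallen bottles stand upright in their gaps on the tray's middle line with the gripper clear, the jar and near bottle look undisturbed, and the job was handed in at about 21 s; no verdict came back.

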